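# Clip the full rivet can to the bench post's D-ring

### The job

One of the three identical closed rivet cans is full and the other two are nearly empty: lift them to feel which is the full one. Clip that one by its snap hook onto the D-ring of the blue bench post, pushing the hook's gate against the ring's front bar until the ring is inside the hook and the gate has snapped shut, and leave the can hanging there. The other two must end standing upright on the bench; do not drop or tip over any can, and leave the other things on the bench where they are.

Things in the scene. Friction and masses are not known exactly. Their poses are not given: they have to be found in the camera images.
- can_1: one of three closed cans that look exactly alike: yellow, 56 mm in diameter, black screw lid 60 mm in diameter (top at z = 74 mm), a steel snap hook fixed upright on the lid in the can's x-z plane, 161 mm high over all. Origin at the centre of the can's bottom, z up. The full one weighs 0.50 to 0.65 kg all told, a nearly empty one 0.13 to 0.20 kg; it cannot be seen which
- can_2: one of three closed cans that look exactly alike: yellow, 56 mm in diameter, black screw lid 60 mm in diameter (top at z = 74 mm), a steel snap hook fixed upright on the lid in the can's x-z plane, 161 mm high over all. Origin at the centre of the can's bottom, z up. The full one weighs 0.50 to 0.65 kg all told, a nearly empty one 0.13 to 0.20 kg; it cannot be seen which
- can_3: one of three closed cans that look exactly alike: yellow, 56 mm in diameter, black screw lid 60 mm in diameter (top at z = 74 mm), a steel snap hook fixed upright on the lid in the can's x-z plane, 161 mm high over all. Origin at the centre of the can's bottom, z up. The full one weighs 0.50 to 0.65 kg all told, a nearly empty one 0.13 to 0.20 kg; it cannot be seen which
- spine_1 (a point): middle of the straight spine of can_1's hook, the place to hold it: can's x = -21, z = 116 mm; a flat steel bar 9 mm wide (x) and 10 mm thick (y), free from z = 96 to 135 mm. Axes as the can's
- spine_2 (a point): middle of the straight spine of can_2's hook, the place to hold it: can's x = -21, z = 116 mm; a flat steel bar 9 mm wide (x) and 10 mm thick (y), free from z = 96 to 135 mm. Axes as the can's
- spine_3 (a point): middle of the straight spine of can_3's hook, the place to hold it: can's x = -21, z = 116 mm; a flat steel bar 9 mm wide (x) and 10 mm thick (y), free from z = 96 to 135 mm. Axes as the can's
- bow_1 (a point): where the centre of the ring's bar lies when can_1 hangs on it: can's x = 0, z = 148 mm, 3 mm below the underside of the half-round bow that joins the spine to the nose. The hook is 10 mm thick, 33 mm wide inside, its floor at z = 96 mm; the nose, at can's x = +21 mm (9 mm wide), ends at z = 130 mm; below it the side towards +x is closed by the brass gate. Axes as the can's
- bow_2 (a point): where the centre of the ring's bar lies when can_2 hangs on it: can's x = 0, z = 148 mm, 3 mm below the underside of the half-round bow that joins the spine to the nose. The hook is 10 mm thick, 33 mm wide inside, its floor at z = 96 mm; the nose, at can's x = +21 mm (9 mm wide), ends at z = 130 mm; below it the side towards +x is closed by the brass gate. Axes as the can's
- bow_3 (a point): where the centre of the ring's bar lies when can_3 hangs on it: can's x = 0, z = 148 mm, 3 mm below the underside of the half-round bow that joins the spine to the nose. The hook is 10 mm thick, 33 mm wide inside, its floor at z = 96 mm; the nose, at can's x = +21 mm (9 mm wide), ends at z = 130 mm; below it the side towards +x is closed by the brass gate. Axes as the can's
- gate_1 (a joint): opening (rad) of the sprung gate of can_1's hook: 0 shut, 1.05 open. A brass bar 6 mm thick, 35 mm long, hinged at its foot (can's x = 21, z = 96 mm), reaching up to the nose. It swings only inward, towards the spine; about 2 N near its tip starts it, 4 N opens it; it springs shut when the ring's bar, pushed in, passes above its tip into the bow
- gate_2 (a joint): opening (rad) of the sprung gate of can_2's hook: 0 shut, 1.05 open. A brass bar 6 mm thick, 35 mm long, hinged at its foot (can's x = 21, z = 96 mm), reaching up to the nose. It swings only inward, towards the spine; about 2 N near its tip starts it, 4 N opens it; it springs shut when the ring's bar, pushed in, passes above its tip into the bow
- gate_3 (a joint): opening (rad) of the sprung gate of can_3's hook: 0 shut, 1.05 open. A brass bar 6 mm thick, 35 mm long, hinged at its foot (can's x = 21, z = 96 mm), reaching up to the nose. It swings only inward, towards the spine; about 2 N near its tip starts it, 4 N opens it; it springs shut when the ring's bar, pushed in, passes above its tip into the bow
- post: blue steel bench post, bolted down; a short arm on it carries a welded brass D-ring lying level. Origin on the bench below the middle of the ring's free front bar, x from the bar to the post. Upright 22 mm square, 230 mm high, at x = 105 mm; foot plate x = 60 to 150 mm, 8 mm thick; arm 18 mm wide, from x = 37 mm, top 3 mm above the ring's mid-plane. Nothing is in front of the ring or above it
- ring_bar (a point): middle of the D-ring's free front bar (centre of the 6 mm round brass), 215 mm above the bench; x into the ring towards the post, y along the bar, z up. The bar is nearly straight for 15 mm either side of this point, then the ring, 62 mm wide, curves back to the arm; inside it is open from x = 3 to 37 mm. It does not move
- mallet: wooden mallet lying down, head 54 mm in diameter and 85 mm long, handle 250 mm; origin on the bench under the handle, 100 mm from the middle of the head, which is to +x
- edge_paint: black round bottle 44 mm in diameter, 85 mm high, white cap; origin at the centre of its bottom
- wax_tin: flat brass-coloured tin 72 mm in diameter, 30 mm high; origin at the centre of its bottom
- brush: wooden-handled brush 200 mm long lying down; origin under its middle, bristles to +x
- try_square: try square, dark wooden stock 100 x 18 x 18 mm with a thin steel blade 150 mm long; origin under the middle of the stock
- slicker: turned wooden edge slicker 110 mm long, 26 mm thick, lying down; origin under its middle

How it is judged:
By the outcome, as a careful person would: the job done as asked, in the order asked, and still so for the second after the job is handed in, with the robot touching nothing.
It also fails if it takes over 70 s, if anything falls off the work surface, if the arm or the gripper's body presses on something with over 40 N, if the wrist force passes 120 N, or if a joint passes its speed limit or range.

### The arm

A 6-joint arm with a two-finger parallel gripper is mounted at the origin on the work surface. World frame = base frame: x ahead of the robot, y to its left, z up, the work surface at z = 0. Lengths are in m, angles in degrees, forces in N, time in s.
With the tool pointing down it reaches from about 0.4 to 0.825 m from the base axis. Payload 7 kg.
Tool frame: the origin (TCP) lies at the very end of the fingers, on their centre line; the grasp point (between the pads) lies behind it (r.grasp_offset is the z of the grasp point in the tool frame, in m); z points along the fingers, y is the direction in which the jaws open and shut (so a half turn about z gives the same grasp; the last joint's range is limited). The gripper opens to 88 mm and grips with 3 to 60 N. Pads are 19 mm wide; open, the fingers measure 130 mm over their backs; the gripper's body (78 mm by 193 mm) begins 47 mm behind the grasp point.
Start: joints at [86.007, 20.546, 0.682, 0, -70.136, -16.507], TCP at [0.236, 0.632, 0.227] pointing down, gripper open.
Joint ranges: [-176.03, 176.03], [-82.01, 121.73], [-58.28, 71.71], [-173.87, 95.51], [-174.79, -0.11], [-173.66, 173.66]. Speed limits (degrees/s): [136.94, 136.94, 172.46, 180, 180, 180].

### API

Orientations are given as [roll, pitch, yaw] about the fixed x, y, z axes, in that order (R = Rz(yaw) Ry(pitch) Rx(roll)).
In Python, from plant import r gives the robot as it stands. The module is installed in compiled form; this text tells all that it offers.
- The arm moves only by the tool servo_tool, never from a script. Its argument "targets" is a list of rows, each an object of numbers: "dx", "dy", "dz": the shift along the world's x, y, z in cm; "spin": the turn about the world's z in rad; "grip": the opening in per cent of the stroke, from 0 (shut) to 100 (fully open). A call has exactly 10 rows; each row is the pose to reach, as a shift and turn from the pose commanded when the call began; what a row does not reach only later rows make up. A row lasts 1/12 s, in which the tool goes at most 41.7 mm and 7.16 degrees, less where a joint would pass 70% of its speed; a pose out of reach is approached as far as the arm can. A call with a gripper value outside its range is refused whole. The fingers move at their own pace and stop on an object; "squeeze" is the grip in N (left out, the last holds). Time passes only in rows, so rows that repeat a pose let the fingers close, or fill a call up. It gives the time, the measured TCP pose, the force and the opening at its end, in the units of the state.
- r.get_state(): the state, without advancing time (a new reading comes with each control period).
- r.capture(name): name is "scene" or "top" or "wrist"; returns the picture (480x640x3 uint8, blue, green, red); there is no depth.
- r.get_calibration(name): a dict with "K" (3x3 intrinsics, pixels), "k1" (the pictures are not rectified: a ray, as slopes to the right and down, at radius r is drawn at 1 + k1 r^2 times it, then the intrinsics apply), "extrinsics" (4x4, takes a point from camera to world coordinates). Camera axes: x right, y down, z forward; pixel columns grow to the right and rows downward; lengths in m; the calibration is good to about 2 mm. A picture is of the moment at which its call begins: read the wrist's pose just before it. get_calibration takes no time and is no camera call; for the wrist camera it gives the pose at the moment of the call.
- r.close_job(): hands the job in, once; it reports no verdict.
Trained networks look in the newest picture that a camera, given by its name, has taken for a name from the list of things; names that differ only in an ending like _2 or _b are one class to them, and where a whole thing is asked for, a point or a joint stands for the part that bears it (a point fixed in the world has none). Each returns a list of dicts, best first, with "p" (0 to 1); they miss things now and then, are a little off and sometimes report something else, mostly with a low value. They report only what shows in the picture. A call takes as long as a camera call.
- r.cut_out(name, camera): "mask" (480x640 bool, what is visible of it) and "extent" ([left, top, right, bottom] in pixels, round what is visible of it).
The state is a dict: "time_s": time; "joints": joint angles; "qd": joint speeds; "joint_torque": joint torques, N m; "tcp_pos": TCP position; "eef_rot": TCP orientation; "contact_force": force on the tool from outside, world axes, zero at the start; "moment": the same for the moment, N m; "gripper_width": finger opening in m.
Only numpy, scipy, OpenCV 4.12 (cv2) and the standard library are available. Lean on these libraries where they do the work, as an engineer would, in place of code of your own. Each camera call takes 0.05 s, during which the arm holds its last target. There are 200 camera calls.

## Working session

There is one attempt and no reset: what is moved stays moved. The work goes in short steps, Python scripts to look and compute and a tool call to move; the robot and the scene stay as the last step left them, time stands still between calls to the robot, and variables do not carry over. Pictures are saved under pics/ and viewed, about 8 in all and at most 12, crops included, and the job is handed in when it is done.

Besides the shell and the picture viewer there is one more tool, called in YAML: its name, and indented under it one key for each argument. servo_tool: Moves the arm, as the interface text tells. Its arguments: {"type":"object","properties":{"targets":{"type":"array"},"squeeze":{"type":"number"}},"required":["targets"]}

```bash
mkdir -p pics; cat > h.py <<'E'
import numpy as np, cv2
from plant import r
def cal(n):
    c=r.get_calibration(n); return np.array(c["K"]),c["k1"],np.array(c["extrinsics"])
def ray(c,u,v):
    K,k1,T=c; d=np.array([(u-K[0,2])/K[0,0],(v-K[1,2])/K[1,1]]); s=d.copy()
    for _ in range(20): s=d/(1+k1*(s@s))
    w=T[:3,:3]@np.array([s[0],s[1],1]); return T[:3,3],w/np.linalg.norm(w)
def atz(c,u,v,z):
    o,w=ray(c,u,v); return o+w*(z-o[2])/w[2]
def proj(c,p):
    K,k1,T=c; q=T[:3,:3].T@(np.array(p)-T[:3,3]); s=q[:2]/q[2]; s=s*(1+k1*(s@s))
    return np.array([K[0,0]*s[0]+K[0,2],K[1,1]*s[1]+K[1,2]])
E
python3 - <<'E'
from h import *
for n in("scene","top"):
    c=cal(n); im=r.capture(n); cv2.imwrite(f"pics/{n}0.png",im)
    print(n,c[2][:3].round(3).tolist(),c[0][0,0])
    for t in("can_1","spine_1","gate_1","post","mallet"):
        for d in r.cut_out(t,n)[:4]:
            print(t,round(d["p"],2),np.round(d["extent"]).tolist())
print(r.get_state(),r.grasp_offset)
E
```

```text
scene [[0.724, 0.541, -0.429, 0.907], [0.69, -0.57, 0.446, -0.319], [-0.003, -0.619, -0.786, 0.807]] 439.5385224696154
can_1 0.93 [230.0, 233.0, 265.0, 291.0]
can_1 0.8 [207.0, 297.0, 238.0, 354.0]
can_1 0.61 [119.0, 340.0, 167.0, 396.0]
can_1 0.56 [252.0, 251.0, 254.0, 262.0]
spine_1 0.81 [230.0, 228.0, 266.0, 288.0]
spine_1 0.77 [204.0, 294.0, 244.0, 356.0]
spine_1 0.56 [117.0, 340.0, 164.0, 397.0]
gate_1 0.44 [220.0, 318.0, 225.0, 333.0]
gate_1 0.4 [132.0, 369.0, 139.0, 377.0]
post 0.61 [327.0, 165.0, 395.0, 290.0]
mallet 0.81 [236.0, 351.0, 339.0, 480.0]
top [[0.027, -0.993, 0.111, 0.435], [-1.0, -0.027, -0.002, 0.039], [0.005, -0.111, -0.994, 1.113]] 444.88423546922076
can_1 0.76 [450.0, 264.0, 490.0, 290.0]
can_1 0.66 [390.0, 244.0, 420.0, 273.0]
can_1 0.61 [338.0, 274.0, 366.0, 302.0]
spine_1 0.91 [454.0, 263.0, 493.0, 290.0]
spine_1 0.83 [335.0, 274.0, 368.0, 304.0]
spine_1 0.78 [388.0, 247.0, 419.0, 272.0]
gate_1 0.51 [452.0, 265.0, 492.0, 290.0]
post 0.92 [239.0, 198.0, 296.0, 258.0]
mallet 0.67 [367.0, 165.0, 478.0, 208.0]
{'time_s': 0.6, 'joints': array([ 8.60078712e+01,  2.05447214e+01,  6.80681239e-01, -8.72375006e-05,
       -7.01375836e+01, -1.65058796e+01]), 'qd': array([ 0.08892602, -0.01548018,  0.01980576,  0.01123076,  0.04894217,
        0.04728204]), 'joint_torque': array([ 5.52801521e-04, -5.81992328e+01,  2.93180484e+01,  6.99990302e+00,
        1.24229462e-02, -3.06638231e-05]), 'tcp_pos': array([0.23638692, 0.63220709, 0.22656976]), 'eef_rot': array([ 1.79998420e+02, -3.82676664e-04, -2.04980381e+01]), 'contact_force': array([ 0.00761644, -0.26292367, -0.7566639 ]), 'moment': array([-0.05861922, -0.00347874, -0.02296826]), 'gripper_width': 0.0873948171248755} -0.0188
```

```bash
python3 - <<'E'
from h import *
a=cv2.imread("pics/top0.png")[140:340,220:520]; b=cv2.imread("pics/scene0.png")[150:420,100:420]
cv2.imwrite("pics/a.png",cv2.resize(a,None,fx=2.6,fy=2.6,interpolation=3)); cv2.imwrite("pics/b.png",cv2.resize(b,None,fx=2.2,fy=2.2,interpolation=3))
E
```

```text
(no output)
```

View pics/a.png

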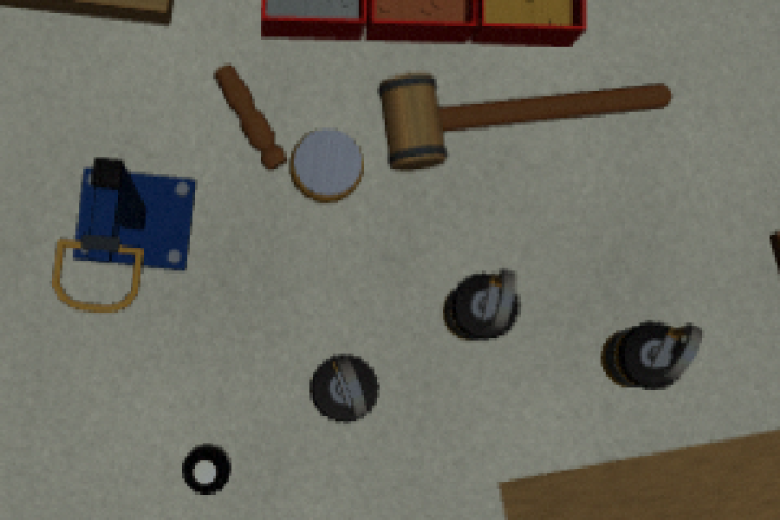

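View pics/b.png

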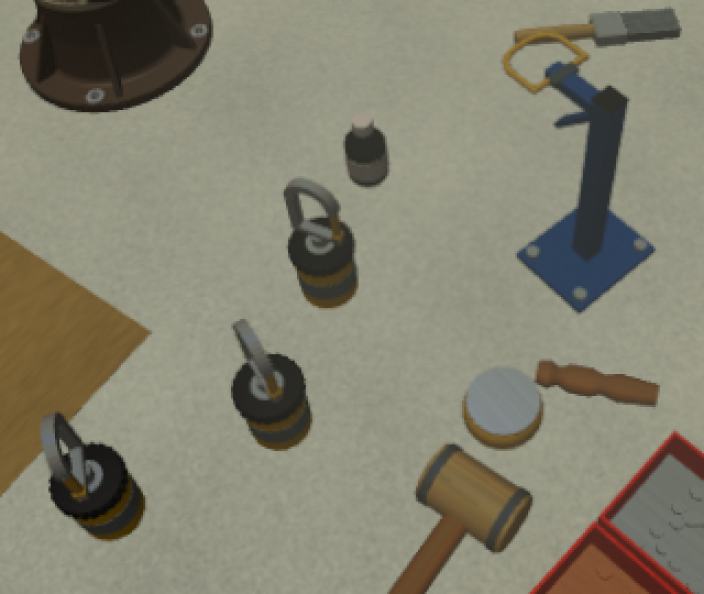

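Top view: the cans' lids are at about (353,289), (407,257) and (472,276) in the full image. The ring is around (257,247), with its free bar facing the robot. In the scene view the first can's gate (brass) faces the post.

```bash
python3 - <<'E'
from h import *
c=cal("top")
for u,v in((352.7,289.2),(407.3,257.3),(472,276.5)): print("lid",atz(c,u,v,.074).round(3))
f=lambda x,y:(220+x/2.6,140+y/2.6)
for n,p in dict(barL=(70,300),bar=(97,309),barR=(125,303),Ltop=(62,240),Rtop=(138,250),arm=(101,243)).items(): print(n,atz(c,*f(*p),.215).round(3))
for n,p in dict(f1=(85,170),f2=(195,180),f3=(185,268)).items(): print(n,atz(c,*f(*p),.008).round(3))
print(f(108,172),atz(c,*f(108,172),.23).round(3))
w=cal("wrist"); s=r.get_state(); print(w[2].round(3),w[0][0,0],s["tcp_pos"])
E
```

```text
lid [ 0.454 -0.049  0.074]
lid [ 0.532 -0.177  0.074]
lid [ 0.491 -0.331  0.074]
barL [0.514 0.179 0.215]
bar [0.508 0.157 0.215]
barR [0.513 0.135 0.215]
Ltop [0.561 0.187 0.215]
Rtop [0.555 0.127 0.215]
arm [0.56  0.156 0.215]
f1 [0.66  0.202 0.008]
f2 [0.653 0.094 0.008]
f3 [0.566 0.101 0.008]
(261.53846153846155, 206.15384615384613) [0.613 0.151 0.23 ]
[[-0.351 -0.899 -0.262  0.307]
 [-0.937  0.336  0.099  0.605]
 [-0.001  0.28  -0.96   0.385]
 [ 0.     0.     0.     1.   ]] 366.82339379620504 [0.23638692 0.63220709 0.22656976]
```

servo_tool:
  targets:
    - {"dx": 2.5, "dy": -2, "dz": 2}
    - {"dx": 5, "dy": -4, "dz": 4}
    - {"dx": 7.5, "dy": -6.5, "dz": 6}
    - {"dx": 10, "dy": -9, "dz": 8, "spin": 0.1}
    - {"dx": 12, "dy": -12, "dz": 9, "spin": 0.2}
    - {"dx": 14, "dy": -15.5, "dz": 10, "spin": 0.3}
    - {"dx": 16, "dy": -19, "dz": 10, "spin": 0.36}
    - {"dx": 17, "dy": -23, "dz": 10, "spin": 0.36}
    - {"dx": 18, "dy": -27, "dz": 10, "spin": 0.36}
    - {"dx": 19, "dy": -31, "dz": 10, "spin": 0.36}

```text
validation failed for argument at $.ta...
```

servo_tool:
  targets:
    - {"dx": 0.5, "dy": -4}
    - {"dx": 1, "dy": -8}
    - {"dx": 1.5, "dy": -12}
    - {"dx": 2, "dy": -16}
    - {"dx": 2, "dy": -20}
    - {"dx": 2, "dy": -24}
    - {"dx": 2, "dy": -28}
    - {"dx": 2, "dy": -32}
    - {"dx": 2, "dy": -36}
    - {"dx": 2, "dy": -40}

```text
validation failed for argument at $.ta...
```

servo_tool:
  targets:
    - {"dy": -3.5, "dz": -1}
    - {"dy": -7, "dz": -2}
    - {"dy": -10, "dz": -3}
    - {"dy": -10, "dz": -3}
    - {"dy": -10, "dz": -3}
    - {"dy": -10, "dz": -3}
    - {"dy": -10, "dz": -3}
    - {"dy": -10, "dz": -3}
    - {"dy": -10, "dz": -3}
    - {"dy": -10, "dz": -3}

```text
validation failed for argument at $.ta...
```

```bash
python3 - <<'E'
from h import *
import pickle
c=cal("wrist"); im=r.capture("wrist"); pickle.dump(c,open("w1.pkl","wb")); cv2.imwrite("pics/w1.png",im)
print(c[2].round(3)); s=r.get_state(); print(s["time_s"],s["tcp_pos"],s["eef_rot"],s["contact_force"])
for t in ("can_1","gate_1"):
    for d in r.cut_out(t,"wrist")[:4]: print(t,round(d["p"],2),d["extent"])
for p in((.454,-.049,.074),(.532,-.177,.074),(.491,-.331,.074)): print(proj(c,p))
E
```

```text
[[-0.351 -0.899 -0.262  0.307]
 [-0.937  0.336  0.099  0.605]
 [-0.001  0.28  -0.96   0.385]
 [ 0.     0.     0.     1.   ]]
0.65 [0.23638212 0.63222471 0.22656484] [-1.79999128e+02  1.53724156e-03 -2.04984123e+01] [-0.25655882  0.3788163   0.6800623 ]
[ 774.58452472 -119.62457651]
[ 46.2622141  467.82113907]
[-961.49761402 1132.32460817]
```

View pics/w1.png

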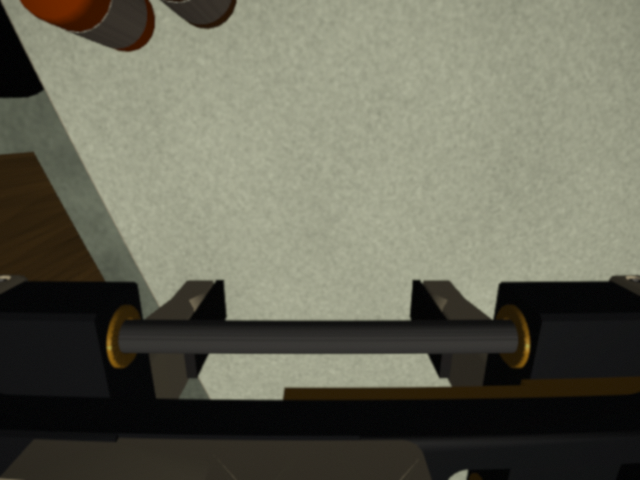

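The moves were refused, probably because every row needs all five keys. The wrist picture shows only empty bench, with the gripper covering everything below row 280, so only things ahead of the tool (+x) are visible.

servo_tool:
  targets:
    - {"dx": 2.5, "dy": -2, "dz": 2, "spin": 0, "grip": 100}
    - {"dx": 5, "dy": -4, "dz": 4, "spin": 0, "grip": 100}
    - {"dx": 7.5, "dy": -6.5, "dz": 6, "spin": 0, "grip": 100}
    - {"dx": 10, "dy": -9, "dz": 8, "spin": 0.1, "grip": 100}
    - {"dx": 12, "dy": -12, "dz": 9, "spin": 0.2, "grip": 100}
    - {"dx": 14, "dy": -15.5, "dz": 10, "spin": 0.3, "grip": 100}
    - {"dx": 16, "dy": -19, "dz": 10, "spin": 0.36, "grip": 100}
    - {"dx": 17, "dy": -23, "dz": 10, "spin": 0.36, "grip": 100}
    - {"dx": 18, "dy": -27, "dz": 10, "spin": 0.36, "grip": 100}
    - {"dx": 19, "dy": -31, "dz": 10, "spin": 0.36, "grip": 100}

```text
time_s: 1.58
tcp_pos: [0.4266, 0.3202, 0.3267]
eef_rot: [-180.0, -0.0, 0.1]
contact_force: [1.0, -0.6, -0.1]
gripper_width: 0.0882
```

servo_tool:
  targets:
    - {"dx": 0, "dy": -4, "dz": 0, "spin": 0, "grip": 100}
    - {"dx": 0, "dy": -8, "dz": 0, "spin": 0, "grip": 100}
    - {"dx": 0, "dy": -12, "dz": 0, "spin": 0, "grip": 100}
    - {"dx": 0, "dy": -16, "dz": 0, "spin": 0, "grip": 100}
    - {"dx": 0, "dy": -20, "dz": 0, "spin": 0, "grip": 100}
    - {"dx": 0, "dy": -24, "dz": 0, "spin": 0, "grip": 100}
    - {"dx": 0, "dy": -28, "dz": 0, "spin": 0, "grip": 100}
    - {"dx": 0, "dy": -32, "dz": 0, "spin": 0, "grip": 100}
    - {"dx": 0, "dy": -36, "dz": 0, "spin": 0, "grip": 100}
    - {"dx": 0, "dy": -40, "dz": 0, "spin": 0, "grip": 100}

```text
time_s: 2.42
tcp_pos: [0.4258, -0.0796, 0.3272]
eef_rot: [-180.0, -0.1, 0.2]
contact_force: [2.0, -0.4, 0.4]
gripper_width: 0.0878
```

servo_tool:
  targets:
    - {"dx": 0, "dy": -4, "dz": 0, "spin": 0, "grip": 100}
    - {"dx": 0, "dy": -8, "dz": 0, "spin": 0, "grip": 100}
    - {"dx": 0, "dy": -11, "dz": 0, "spin": 0, "grip": 100}
    - {"dx": 0, "dy": -11, "dz": 0, "spin": 0, "grip": 100}
    - {"dx": 0, "dy": -11, "dz": 0, "spin": 0, "grip": 100}
    - {"dx": 0, "dy": -11, "dz": 0, "spin": 0, "grip": 100}
    - {"dx": 0, "dy": -11, "dz": 0, "spin": 0, "grip": 100}
    - {"dx": 0, "dy": -11, "dz": 0, "spin": 0, "grip": 100}
    - {"dx": 0, "dy": -11, "dz": 0, "spin": 0, "grip": 100}
    - {"dx": 0, "dy": -11, "dz": 0, "spin": 0, "grip": 100}

```text
time_s: 3.25
tcp_pos: [0.4266, -0.187, 0.3268]
eef_rot: [-180.0, -0.0, 0.2]
contact_force: [0.1, -0.8, 0.2]
gripper_width: 0.0875
```

```bash
python3 - <<'E'
from h import *
import pickle
c=cal("wrist"); im=r.capture("wrist"); pickle.dump(c,open("w1.pkl","wb")); cv2.imwrite("pics/w2.png",im)
print(c[2].round(3)); s=r.get_state(); print(s["time_s"],s["tcp_pos"],s["eef_rot"],s["contact_force"])
for t in ("can_1","gate_1"):
    for d in r.cut_out(t,"wrist")[:4]: print(t,round(d["p"],2),d["extent"])
for p in((.454,-.049,.074),(.532,-.177,.074),(.491,-.331,.074)): print(proj(c,p))
E
```

```text
[[ 0.003 -0.96  -0.28   0.502]
 [-1.    -0.003 -0.    -0.187]
 [-0.001  0.28  -0.96   0.485]
 [ 0.     0.     0.     1.   ]]
3.3 [ 0.42657052 -0.18712526  0.32669668] [ 1.79999574e+02 -1.81970532e-02  2.06658660e-01] [-0.0395119  -0.11470936 -0.54303097]
can_1 0.93 [407.1, 115.0, 499.3, 175.4]
can_1 0.81 [278.0, 65.6, 335.8, 137.9]
can_1 0.65 [155.6, 148.7, 233.2, 207.3]
gate_1 0.67 [462.9, 121.2, 480.7, 132.3]
gate_1 0.42 [170.8, 153.7, 184.8, 167.2]
[194.34150974 175.99002   ]
[308.37278155 102.24079374]
[449.2531691  142.96489261]
```

View pics/w2.png

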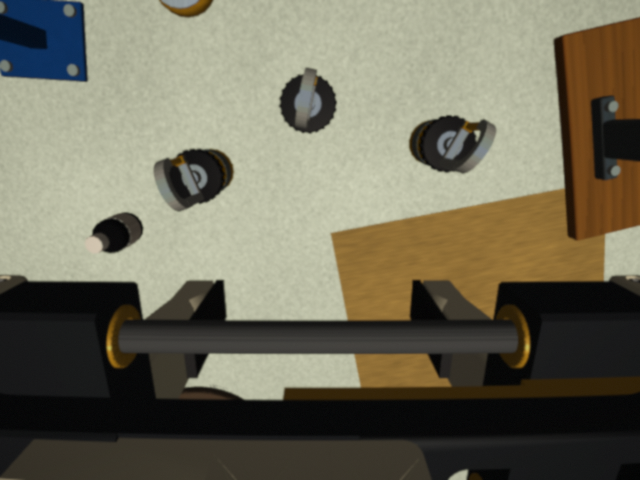

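The wrist view shows all three cans: A at (200,175), B at (308,100) and C at (450,145). Each has its brass gate at the upper (+x) end of the hook. I'll fit poses by silhouette.

```bash
cat > fit.py <<'E'
from h import *
from scipy.optimize import minimize
a=np.linspace(0,2*np.pi,25)
def boxes():
    t=np.linspace(np.pi,0,10); P=[(-.021,.096)]+[(.021*np.cos(q),.140+.0165*np.sin(q)) for q in t]+[(.021,.096)]
    B=[]
    for p,q in zip(P[:-1],P[1:]):
        d=np.subtract(q,p); d=d/np.linalg.norm(d); n=np.array([-d[1],d[0]])*.0045
        B.append([(p_[0]+s*n[0],y,p_[1]+s*n[1]) for p_ in(p,q) for s in(1,-1) for y in(.005,-.005)])
    B.append([(x,y,z) for x in(-.025,.025) for y in(-.005,.005) for z in(.088,.096)])
    cyl=lambda R,z0,z1:[(R*np.cos(q),R*np.sin(q),z) for q in a for z in(z0,z1)]
    return [np.array(b) for b in B+[cyl(.028,0,.06),cyl(.03,.058,.074),cyl(.012,.074,.088)]]
BX=boxes()
def projN(c,P):
    K,k1,T=c; q=(P-T[:3,3])@T[:3,:3]; s=q[:,:2]/q[:,2:]; s=s*(1+k1*(s**2).sum(1,keepdims=True))
    return s*[K[0,0],K[1,1]]+K[:2,2]
def render(c,x,y,yaw,z=0,S=4):
    m=np.zeros((480*S//1,640*S),np.uint8) if S==1 else np.zeros((480*S,640*S),np.uint8)
    R=np.array([[np.cos(yaw),-np.sin(yaw)],[np.sin(yaw),np.cos(yaw)]])
    for b in BX:
        P=b.copy(); P[:,:2]=b[:,:2]@R.T+[x,y]; P[:,2]+=z
        h=cv2.convexHull((projN(c,P)*S).round().astype(np.int32)); cv2.fillConvexPoly(m,h,1)
    return m if S==1 else cv2.resize(m.astype(np.float32),(640,480),interpolation=cv2.INTER_AREA)
E
cat > run.py <<'E'
from fit import *
import pickle
cw=pickle.load(open("w1.pkl","rb")); views={"wrist":cw,"top":cal("top"),"scene":cal("scene")}
dets={}
for n in views:
    if n!="wrist": r.capture(n)
    dets[n]=[d["mask"].astype(np.float32) for d in r.cut_out("can_1",n) if d["p"]>.4]
res={}
for nm,(x,y) in dict(A=(.454,-.049),B=(.532,-.177),C=(.491,-.331)).items():
    use=[]
    for n,c in views.items():
        u=proj(c,(x,y,.074)); 
        for m in dets[n]:
            if m.sum()<150: continue
            v,w=np.nonzero(m); 
            if np.hypot(w.mean()-u[0],v.mean()-u[1])<20: use.append((n,c,m)); break
    def cost(p,U=use):
        return sum(1-np.minimum(m,q).sum()/np.maximum(m,q).sum() for n,c,m in U for q in [render(c,x+p[0]/100,y+p[1]/100,p[2])])
    for U in [use]+[[u] for u in use]:
        y0=min(np.radians(np.arange(-90,90,12)),key=lambda q:cost((0,0,q),U))
        o=minimize(cost,(0,0,y0),args=(U,),method="Nelder-Mead",options=dict(initial_simplex=np.array([(0,0,y0),(.5,0,y0),(0,.5,y0),(0,0,y0+.2)]),maxiter=80,xatol=.005,fatol=1e-4))
        print(nm,[u[0] for u in U],round(x+o.x[0]/100,4),round(y+o.x[1]/100,4),round(np.degrees(o.x[2]),1),round(o.fun,3))
        if U is use: res[nm]=(x+o.x[0]/100,y+o.x[1]/100,o.x[2])
pickle.dump(res,open("res.pkl","wb"))
im=cv2.imread("pics/w2.png"); 
for p in res.values():
    m=(render(cw,*p)>.5).astype(np.uint8); cv2.drawContours(im,cv2.findContours(m,0,1)[0],-1,(0,0,255),1)
cv2.imwrite("pics/ov.png",cv2.resize(im[50:230,130:510],None,fx=2,fy=2,interpolation=3))
E
time python3 run.py
```

```text
A ['wrist', 'scene'] 0.453 -0.0494 15.6 0.139
A ['wrist'] 0.4529 -0.0502 20.6 0.037
A ['scene'] 0.4542 -0.0491 15.8 0.087
B ['wrist', 'top', 'scene'] 0.531 -0.1757 -14.5 0.804
B ['wrist'] 0.5304 -0.1763 -10.4 0.031
B ['top'] 0.5467 -0.1778 27.6 0.655
B ['scene'] 0.5324 -0.176 -15.2 0.083
C ['wrist', 'scene'] 0.4899 -0.3308 -26.1 0.104
C ['wrist'] 0.4895 -0.3315 -27.9 0.04
C ['scene'] 0.491 -0.3303 -23.1 0.041
real	0m22.275s
user	0m22.094s
sys	0m4.547s
```

View pics/ov.png

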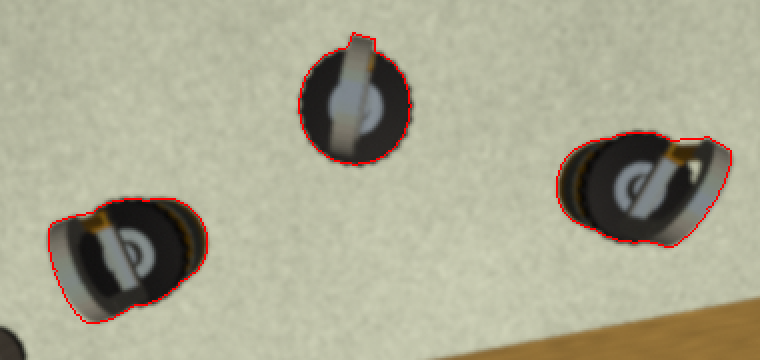

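servo_tool:
  targets:
    - {"dx": 3, "dy": 0.7, "dz": -1, "spin": -0.1, "grip": 50}
    - {"dx": 6, "dy": 1.5, "dz": -3, "spin": -0.21, "grip": 50}
    - {"dx": 8.4, "dy": 1.5, "dz": -5, "spin": -0.21, "grip": 50}
    - {"dx": 8.4, "dy": 1.5, "dz": -8, "spin": -0.21, "grip": 50}
    - {"dx": 8.4, "dy": 1.5, "dz": -12, "spin": -0.21, "grip": 50}
    - {"dx": 8.4, "dy": 1.5, "dz": -15, "spin": -0.21, "grip": 50}
    - {"dx": 8.4, "dy": 1.5, "dz": -18, "spin": -0.21, "grip": 50}
    - {"dx": 8.4, "dy": 1.5, "dz": -20.5, "spin": -0.21, "grip": 50}
    - {"dx": 8.4, "dy": 1.5, "dz": -22.5, "spin": -0.21, "grip": 50}
    - {"dx": 8.4, "dy": 1.5, "dz": -22.5, "spin": -0.21, "grip": 50}
  squeeze: 40

```text
time_s: 4.48
tcp_pos: [0.5075, -0.1726, 0.0974]
eef_rot: [180.0, 0.4, -12.0]
contact_force: [-1.1, -0.7, -0.0]
gripper_width: 0.0439
```

servo_tool:
  targets:
    - {"dx": 0, "dy": 0, "dz": 0, "spin": 0, "grip": 0}
    - {"dx": 0, "dy": 0, "dz": 0, "spin": 0, "grip": 0}
    - {"dx": 0, "dy": 0, "dz": 0, "spin": 0, "grip": 0}
    - {"dx": 0, "dy": 0, "dz": 0, "spin": 0, "grip": 0}
    - {"dx": 0, "dy": 0, "dz": 0, "spin": 0, "grip": 0}
    - {"dx": 0, "dy": 0, "dz": 0, "spin": 0, "grip": 0}
    - {"dx": 0, "dy": 0, "dz": 0, "spin": 0, "grip": 0}
    - {"dx": 0, "dy": 0, "dz": 0, "spin": 0, "grip": 0}
    - {"dx": 0, "dy": 0, "dz": 0, "spin": 0, "grip": 0}
    - {"dx": 0, "dy": 0, "dz": 0, "spin": 0, "grip": 0}
  squeeze: 40

```text
time_s: 5.32
tcp_pos: [0.5108, -0.1727, 0.1023]
eef_rot: [-180.0, -0.1, -11.9]
contact_force: [-2.3, 1.4, 7.6]
gripper_width: 0.0099
```

servo_tool:
  targets:
    - {"dx": 0, "dy": 0, "dz": 0.5, "spin": 0, "grip": 0}
    - {"dx": 0, "dy": 0, "dz": 1, "spin": 0, "grip": 0}
    - {"dx": 0, "dy": 0, "dz": 1.5, "spin": 0, "grip": 0}
    - {"dx": 0, "dy": 0, "dz": 2, "spin": 0, "grip": 0}
    - {"dx": 0, "dy": 0, "dz": 2, "spin": 0, "grip": 0}
    - {"dx": 0, "dy": 0, "dz": 2, "spin": 0, "grip": 0}
    - {"dx": 0, "dy": 0, "dz": 2, "spin": 0, "grip": 0}
    - {"dx": 0, "dy": 0, "dz": 2, "spin": 0, "grip": 0}
    - {"dx": 0, "dy": 0, "dz": 2, "spin": 0, "grip": 0}
    - {"dx": 0, "dy": 0, "dz": 2, "spin": 0, "grip": 0}
  squeeze: 50

```text
time_s: 6.15
tcp_pos: [0.5103, -0.1728, 0.1213]
eef_rot: [180.0, 0.0, -11.9]
contact_force: [0.2, 0.6, -0.8]
gripper_width: 0.0098
```

```bash
python3 - <<'E'
from h import *
F=[]
for i in range(4):
    s=r.get_state(); F.append(s["contact_force"]); r.capture("wrist")
print(np.round(F,2),s["tcp_pos"],s["eef_rot"],s["moment"],s["gripper_width"])
E
```

```text
[[ 0.2   0.6  -0.76]
 [-0.82  0.69 -1.24]
 [-0.34 -0.17 -1.7 ]
 [-0.69  0.09 -1.95]] [ 0.51037084 -0.17278452  0.1214605 ] [ 1.79994607e+02  1.13842829e-02 -1.19015513e+01] [-0.01615725  0.06042211 -0.00909785] 0.009557677853998045
```

servo_tool:
  targets:
    - {"dx": 0, "dy": 0, "dz": -0.5, "spin": 0, "grip": 0}
    - {"dx": 0, "dy": 0, "dz": -1, "spin": 0, "grip": 0}
    - {"dx": 0, "dy": 0, "dz": -1.5, "spin": 0, "grip": 0}
    - {"dx": 0, "dy": 0, "dz": -1.8, "spin": 0, "grip": 0}
    - {"dx": 0, "dy": 0, "dz": -2, "spin": 0, "grip": 0}
    - {"dx": 0, "dy": 0, "dz": -2, "spin": 0, "grip": 0}
    - {"dx": 0, "dy": 0, "dz": -2, "spin": 0, "grip": 20}
    - {"dx": 0, "dy": 0, "dz": -2, "spin": 0, "grip": 40}
    - {"dx": 0, "dy": 0, "dz": -2, "spin": 0, "grip": 40}
    - {"dx": 0, "dy": 0, "dz": -2, "spin": 0, "grip": 40}

```text
time_s: 7.18
tcp_pos: [0.5104, -0.1728, 0.1014]
eef_rot: [180.0, 0.0, -11.9]
contact_force: [-0.1, -1.1, 0.5]
gripper_width: 0.0304
```

servo_tool:
  targets:
    - {"dx": 0, "dy": 0, "dz": 2, "spin": 0, "grip": 50}
    - {"dx": 0, "dy": 0, "dz": 5, "spin": 0, "grip": 50}
    - {"dx": 0, "dy": 0, "dz": 9, "spin": 0, "grip": 50}
    - {"dx": -1, "dy": 2, "dz": 11, "spin": 0.1, "grip": 50}
    - {"dx": -3, "dy": 5, "dz": 11, "spin": 0.2, "grip": 50}
    - {"dx": -5, "dy": 8, "dz": 11, "spin": 0.3, "grip": 50}
    - {"dx": -7, "dy": 10.5, "dz": 11, "spin": 0.42, "grip": 50}
    - {"dx": -7.7, "dy": 11.6, "dz": 11, "spin": 0.54, "grip": 50}
    - {"dx": -7.7, "dy": 11.6, "dz": 11, "spin": 0.54, "grip": 50}
    - {"dx": -7.7, "dy": 11.6, "dz": 11, "spin": 0.54, "grip": 50}

```text
time_s: 8.02
tcp_pos: [0.4334, -0.0562, 0.212]
eef_rot: [180.0, -0.1, 19.1]
contact_force: [-0.3, -0.6, 0.1]
gripper_width: 0.0437
```

servo_tool:
  targets:
    - {"dx": 0, "dy": 0, "dz": -2, "spin": 0, "grip": 50}
    - {"dx": 0, "dy": 0, "dz": -4.5, "spin": 0, "grip": 50}
    - {"dx": 0, "dy": 0, "dz": -7, "spin": 0, "grip": 50}
    - {"dx": 0, "dy": 0, "dz": -9, "spin": 0, "grip": 50}
    - {"dx": 0, "dy": 0, "dz": -10.5, "spin": 0, "grip": 50}
    - {"dx": 0, "dy": 0, "dz": -11, "spin": 0, "grip": 50}
    - {"dx": 0, "dy": 0, "dz": -11, "spin": 0, "grip": 50}
    - {"dx": 0, "dy": 0, "dz": -11, "spin": 0, "grip": 0}
    - {"dx": 0, "dy": 0, "dz": -11, "spin": 0, "grip": 0}
    - {"dx": 0, "dy": 0, "dz": -11, "spin": 0, "grip": 0}
  squeeze: 50

```text
time_s: 8.85
tcp_pos: [0.4342, -0.0567, 0.1025]
eef_rot: [180.0, -0.1, 19.0]
contact_force: [-0.5, 0.2, -0.3]
gripper_width: 0.0292
```

servo_tool:
  targets:
    - {"dx": 0, "dy": 0, "dz": 0, "spin": 0, "grip": 0}
    - {"dx": 0, "dy": 0, "dz": 0, "spin": 0, "grip": 0}
    - {"dx": 0, "dy": 0, "dz": 0, "spin": 0, "grip": 0}
    - {"dx": 0, "dy": 0, "dz": 0.5, "spin": 0, "grip": 0}
    - {"dx": 0, "dy": 0, "dz": 1, "spin": 0, "grip": 0}
    - {"dx": 0, "dy": 0, "dz": 1.5, "spin": 0, "grip": 0}
    - {"dx": 0, "dy": 0, "dz": 2, "spin": 0, "grip": 0}
    - {"dx": 0, "dy": 0, "dz": 2, "spin": 0, "grip": 0}
    - {"dx": 0, "dy": 0, "dz": 2, "spin": 0, "grip": 0}
    - {"dx": 0, "dy": 0, "dz": 2, "spin": 0, "grip": 0}
  squeeze: 50

```text
time_s: 9.68
tcp_pos: [0.4333, -0.0568, 0.1215]
eef_rot: [-180.0, -0.0, 19.0]
contact_force: [-0.5, -0.4, -1.4]
gripper_width: 0.0095
```

```bash
python3 - <<'E'
from h import *
F=[]
for i in range(4):
    s=r.get_state(); F.append(s["contact_force"]); r.capture("wrist")
print(np.round(F,2),s["tcp_pos"],s["eef_rot"],s["moment"],s["gripper_width"],s["time_s"])
E
```

```text
[[-0.46 -0.42 -1.41]
 [ 0.19 -0.14 -2.16]
 [ 1.26  0.77 -0.87]
 [-0.2  -0.01 -1.35]] [ 0.43319908 -0.05683196  0.12131542] [-1.79997296e+02  3.14215769e-02  1.90317666e+01] [-0.10631927  0.0275929   0.00864426] 0.009407696758832369 9.8333
```

servo_tool:
  targets:
    - {"dx": 0, "dy": 0, "dz": -0.5, "spin": 0, "grip": 0}
    - {"dx": 0, "dy": 0, "dz": -1, "spin": 0, "grip": 0}
    - {"dx": 0, "dy": 0, "dz": -1.5, "spin": 0, "grip": 0}
    - {"dx": 0, "dy": 0, "dz": -1.8, "spin": 0, "grip": 0}
    - {"dx": 0, "dy": 0, "dz": -2, "spin": 0, "grip": 0}
    - {"dx": 0, "dy": 0, "dz": -2, "spin": 0, "grip": 0}
    - {"dx": 0, "dy": 0, "dz": -2, "spin": 0, "grip": 20}
    - {"dx": 0, "dy": 0, "dz": -2, "spin": 0, "grip": 40}
    - {"dx": 0, "dy": 0, "dz": -2, "spin": 0, "grip": 40}
    - {"dx": 0, "dy": 0, "dz": -2, "spin": 0, "grip": 40}

```text
time_s: 10.72
tcp_pos: [0.4335, -0.0567, 0.1014]
eef_rot: [180.0, 0.0, 19.0]
contact_force: [-0.9, -1.2, -0.0]
gripper_width: 0.0307
```

servo_tool:
  targets:
    - {"dx": 0, "dy": 0, "dz": 2, "spin": 0, "grip": 50}
    - {"dx": 0, "dy": 0, "dz": 5, "spin": 0, "grip": 50}
    - {"dx": 0, "dy": 0, "dz": 9, "spin": 0, "grip": 50}
    - {"dx": 0, "dy": -2, "dz": 11, "spin": -0.1, "grip": 50}
    - {"dx": 0.5, "dy": -6, "dz": 12, "spin": -0.2, "grip": 50}
    - {"dx": 1, "dy": -10, "dz": 12, "spin": -0.32, "grip": 50}
    - {"dx": 1.5, "dy": -14, "dz": 12, "spin": -0.44, "grip": 50}
    - {"dx": 2, "dy": -18, "dz": 12, "spin": -0.56, "grip": 50}
    - {"dx": 3, "dy": -22, "dz": 12, "spin": -0.68, "grip": 50}
    - {"dx": 3.8, "dy": -26, "dz": 12, "spin": -0.8, "grip": 50}

```text
time_s: 11.55
tcp_pos: [0.4715, -0.319, 0.2215]
eef_rot: [-180.0, -0.0, -27.1]
contact_force: [1.0, 0.5, 0.3]
gripper_width: 0.0438
```

servo_tool:
  targets:
    - {"dx": 0, "dy": -0.5, "dz": 0, "spin": 0, "grip": 50}
    - {"dx": 0, "dy": -0.5, "dz": -2, "spin": 0, "grip": 50}
    - {"dx": 0, "dy": -0.5, "dz": -4, "spin": 0, "grip": 50}
    - {"dx": 0, "dy": -0.5, "dz": -6.5, "spin": 0, "grip": 50}
    - {"dx": 0, "dy": -0.5, "dz": -9, "spin": 0, "grip": 50}
    - {"dx": 0, "dy": -0.5, "dz": -11, "spin": 0, "grip": 50}
    - {"dx": 0, "dy": -0.5, "dz": -12, "spin": 0, "grip": 50}
    - {"dx": 0, "dy": -0.5, "dz": -12, "spin": 0, "grip": 50}
    - {"dx": 0, "dy": -0.5, "dz": -12, "spin": 0, "grip": 0}
    - {"dx": 0, "dy": -0.5, "dz": -12, "spin": 0, "grip": 0}
  squeeze: 60

```text
time_s: 12.38
tcp_pos: [0.4724, -0.3222, 0.1028]
eef_rot: [180.0, -0.1, -26.8]
contact_force: [-0.5, -0.5, 0.3]
gripper_width: 0.0352
```

servo_tool:
  targets:
    - {"dx": 0, "dy": 0, "dz": 0, "spin": 0, "grip": 0}
    - {"dx": 0, "dy": 0, "dz": 0, "spin": 0, "grip": 0}
    - {"dx": 0, "dy": 0, "dz": 0, "spin": 0, "grip": 0}
    - {"dx": 0, "dy": 0, "dz": 0, "spin": 0, "grip": 0}
    - {"dx": 0, "dy": 0, "dz": 0.5, "spin": 0, "grip": 0}
    - {"dx": 0, "dy": 0, "dz": 1, "spin": 0, "grip": 0}
    - {"dx": 0, "dy": 0, "dz": 1.5, "spin": 0, "grip": 0}
    - {"dx": 0, "dy": 0, "dz": 2, "spin": 0, "grip": 0}
    - {"dx": 0, "dy": 0, "dz": 2, "spin": 0, "grip": 0}
    - {"dx": 0, "dy": 0, "dz": 2, "spin": 0, "grip": 0}
  squeeze: 60

```text
time_s: 13.22
tcp_pos: [0.4716, -0.3218, 0.1219]
eef_rot: [-180.0, -0.0, -26.8]
contact_force: [-0.8, -0.4, -5.3]
gripper_width: 0.0095
```

```bash
python3 - <<'E'
from h import *
F=[]
for i in range(4):
    s=r.get_state(); F.append(s["contact_force"]); r.capture("wrist")
print(np.round(F,2),s["tcp_pos"],s["eef_rot"],s["moment"],s["gripper_width"],s["time_s"])
E
```

```text
[[-0.77 -0.35 -5.32]
 [ 0.04 -0.15 -5.57]
 [ 0.01  0.53 -5.12]
 [-0.07  1.1  -6.18]] [ 0.471122   -0.3216483   0.12125771] [-1.79998624e+02  3.44417468e-02 -2.68115725e+01] [0.05244001 0.18663577 0.02766494] 0.009473677560869496 13.3667
```

C weighs about 5.6 N, so it is the full can; A and B came to about 1.5 N each. I'll carry C to a stand-off in front of the ring.

servo_tool:
  targets:
    - {"dx": 0, "dy": 0, "dz": 1, "spin": 0, "grip": 0}
    - {"dx": 0, "dy": 0, "dz": 3, "spin": 0, "grip": 0}
    - {"dx": 0, "dy": 0, "dz": 6, "spin": 0, "grip": 0}
    - {"dx": 0, "dy": 0, "dz": 9, "spin": 0, "grip": 0}
    - {"dx": 0, "dy": 0, "dz": 12, "spin": 0, "grip": 0}
    - {"dx": 0, "dy": 0.5, "dz": 15, "spin": 0, "grip": 0}
    - {"dx": -0.5, "dy": 2, "dz": 17.5, "spin": 0, "grip": 0}
    - {"dx": -1, "dy": 4.5, "dz": 19, "spin": 0.05, "grip": 0}
    - {"dx": -1.5, "dy": 7.5, "dz": 19, "spin": 0.1, "grip": 0}
    - {"dx": -2, "dy": 10.5, "dz": 19, "spin": 0.15, "grip": 0}

```text
time_s: 14.25
tcp_pos: [0.4512, -0.2161, 0.3133]
eef_rot: [-180.0, -0.1, -18.1]
contact_force: [0.4, 1.5, -5.8]
gripper_width: 0.0099
```

servo_tool:
  targets:
    - {"dx": -0.4, "dy": 3, "dz": 0, "spin": 0.05, "grip": 0}
    - {"dx": -0.8, "dy": 6, "dz": 0, "spin": 0.1, "grip": 0}
    - {"dx": -1.2, "dy": 9, "dz": 0, "spin": 0.15, "grip": 0}
    - {"dx": -1.6, "dy": 12, "dz": 0, "spin": 0.2, "grip": 0}
    - {"dx": -2, "dy": 15, "dz": 0, "spin": 0.25, "grip": 0}
    - {"dx": -2.4, "dy": 18, "dz": 0, "spin": 0.25, "grip": 0}
    - {"dx": -2.8, "dy": 21, "dz": 0, "spin": 0.25, "grip": 0}
    - {"dx": -3.2, "dy": 24, "dz": 0, "spin": 0.25, "grip": 0}
    - {"dx": -3.6, "dy": 27, "dz": 0, "spin": 0.25, "grip": 0}
    - {"dx": -4, "dy": 30, "dz": 0, "spin": 0.25, "grip": 0}

```text
time_s: 15.08
tcp_pos: [0.4106, 0.0844, 0.3125]
eef_rot: [-179.9, -0.1, -3.9]
contact_force: [0.4, 0.2, -5.5]
gripper_width: 0.0094
```

servo_tool:
  targets:
    - {"dx": -0.1, "dy": 3, "dz": 0, "spin": 0, "grip": 0}
    - {"dx": -0.2, "dy": 5.5, "dz": 0, "spin": 0, "grip": 0}
    - {"dx": -0.2, "dy": 7.5, "dz": -1, "spin": 0, "grip": 0}
    - {"dx": -0.2, "dy": 8.1, "dz": -3, "spin": 0, "grip": 0}
    - {"dx": -0.2, "dy": 8.1, "dz": -5.5, "spin": 0, "grip": 0}
    - {"dx": -0.2, "dy": 8.1, "dz": -8, "spin": 0, "grip": 0}
    - {"dx": -0.2, "dy": 8.1, "dz": -10, "spin": 0, "grip": 0}
    - {"dx": -0.2, "dy": 8.1, "dz": -11, "spin": 0, "grip": 0}
    - {"dx": -0.2, "dy": 8.1, "dz": -11.5, "spin": 0, "grip": 0}
    - {"dx": -0.2, "dy": 8.1, "dz": -11.5, "spin": 0, "grip": 0}

```text
time_s: 15.92
tcp_pos: [0.4094, 0.164, 0.1965]
eef_rot: [180.0, 0.0, -3.9]
contact_force: [0.1, 0.4, -4.7]
gripper_width: 0.0098
```

```bash
python3 - <<'E'
from h import *
import pickle
s=r.get_state(); c=cal("wrist"); im=r.capture("wrist"); pickle.dump(c,open("w3.pkl","wb")); cv2.imwrite("pics/w3.png",im)
print(s["time_s"],s["tcp_pos"],s["eef_rot"],s["contact_force"],s["gripper_width"])
sc=r.capture("scene"); cv2.imwrite("pics/s3.png",sc)
tp=r.capture("top"); cv2.imwrite("pics/t3.png",tp)
b=np.r_[.509,.157,.215]
print(proj(c,b),proj(cal("scene"),b),proj(cal("top"),b))
E
```

```text
15.9167 [0.40935169 0.1640394  0.19651471] [ 1.79959772e+02  2.21892437e-02 -3.88499775e+00] [ 0.11634746  0.39767064 -4.65432192] 0.009832475684994397
[317.0103653   59.17352721] [335.85164507 171.04236416] [257.39464927 258.24687355]
```

View pics/w3.png

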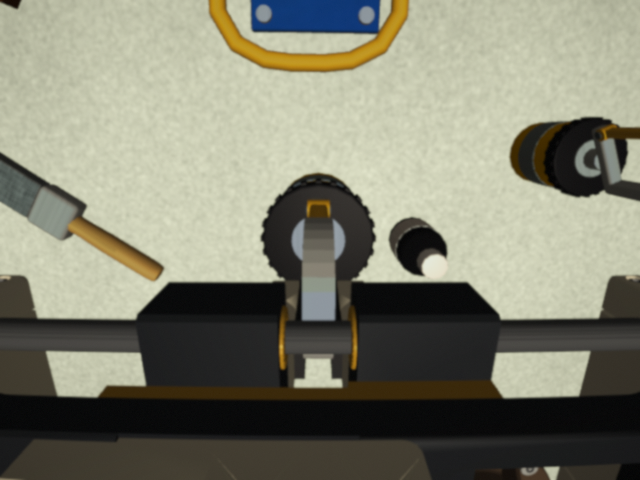

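Wrist view: can C hangs upright in the grip with its gate (318,207) facing the ring. The ring's front bar is centred near (310,61), a few mm left of the hook.

```bash
python3 - <<'E'
from h import *
import pickle
c=pickle.load(open("w3.pkl","rb")); im=cv2.imread("pics/w3.png")
h=cv2.cvtColor(im,cv2.COLOR_BGR2HSV); m=((h[...,0]>12)&(h[...,0]<32)&(h[...,1]>150)&(h[...,2]>90)); m[85:]=0; m[:,:190]=0; m[:,420:]=0
pts=[]
for u in range(270,352,4):
    v=np.nonzero(m[:,u])[0]; pts.append(atz(c,u,v.mean(),.215)[:2])
P=np.array(pts); k=np.polyfit(P[:,1]-P[:,1].mean(),P[:,0],2); print("bar yaw lin",P[:,1].mean(),np.degrees(-np.arctan(k[1])),k)
for v in range(2,44,6):
    u=np.nonzero(m[v])[0]; l=u[u<310]; R=u[u>310]; a=atz(c,l.mean(),v,.215);b=atz(c,R.mean(),v,.215); print(v,a[:2].round(4),b[:2].round(4),((a+b)/2)[:2].round(4))
print(atz(c,310,61,.215))
K=atz(c,318,207,.23); print("gate top side ray",K)
E
sed -n 1p /dev/null
```

```text
bar yaw lin 0.15951255573159862 -4.375862228473676 [4.9222913  0.07652204 0.50808068]
2 [0.5297 0.19  ] [0.5254 0.1277] [0.5275 0.1588]
8 [0.5278 0.1899] [0.5235 0.1277] [0.5257 0.1588]
14 [0.5259 0.1896] [0.5217 0.1283] [0.5238 0.1589]
20 [0.5239 0.1886] [0.5198 0.1292] [0.5219 0.1589]
26 [0.522  0.1878] [0.518  0.1306] [0.52   0.1592]
32 [0.52   0.1867] [0.5162 0.1319] [0.5181 0.1593]
38 [0.5179 0.1853] [0.5143 0.1331] [0.5161 0.1592]
[0.50857308 0.15950204 0.215     ]
gate top side ray [0.45919268 0.16005852 0.23      ]
```

servo_tool:
  targets:
    - {"dx": 0.5, "dy": 0.25, "dz": -0.2, "spin": 0, "grip": 0}
    - {"dx": 1.5, "dy": 0.2, "dz": -0.2, "spin": 0, "grip": 0}
    - {"dx": 2.5, "dy": 0.1, "dz": -0.2, "spin": 0, "grip": 0}
    - {"dx": 3.3, "dy": 0, "dz": -0.2, "spin": 0, "grip": 0}
    - {"dx": 4, "dy": 0, "dz": -0.2, "spin": 0, "grip": 0}
    - {"dx": 4, "dy": 0, "dz": -0.2, "spin": 0, "grip": 0}
    - {"dx": 4, "dy": 0, "dz": -0.2, "spin": 0, "grip": 0}
    - {"dx": 4, "dy": 0, "dz": -0.2, "spin": 0, "grip": 0}
    - {"dx": 4, "dy": 0, "dz": -0.2, "spin": 0, "grip": 0}
    - {"dx": 4, "dy": 0, "dz": -0.2, "spin": 0, "grip": 0}

```text
time_s: 16.9
tcp_pos: [0.4491, 0.1642, 0.1946]
eef_rot: [-180.0, -0.0, -3.9]
contact_force: [-0.4, -0.3, -6.0]
gripper_width: 0.0097
```

```bash
python3 - <<'E'
from h import *
s=r.get_state(); c=cal("wrist"); im=r.capture("wrist")
print(s["time_s"],s["tcp_pos"],s["eef_rot"],s["contact_force"])
sc=r.capture("scene"); print(proj(cal("scene"),(.5083,.1595,.215)))
a=cv2.resize(im[60:300,200:440],None,fx=1.6,fy=1.6); b=cv2.resize(sc[130:290,260:420],(384,384),interpolation=3)
cv2.imwrite("pics/p5.png",np.hstack([a,b]))
E
```

```text
16.9 [0.44912608 0.16422163 0.19462421] [-1.79992553e+02 -1.04929053e-03 -3.86908843e+00] [-0.43920039 -0.29167607 -5.9957955 ]
[336.44295456 170.21954417]
```

View pics/p5.png

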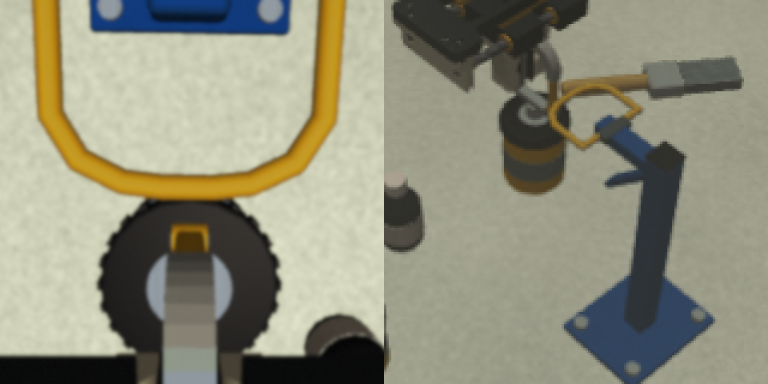

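Wrist crop: the gate (188,240) is centred on the bar (185,186), just short of contact; the scene crop agrees. Pushing in.

servo_tool:
  targets:
    - {"dx": 0.4, "dy": -0.03, "dz": 0, "spin": 0, "grip": 0}
    - {"dx": 0.8, "dy": -0.06, "dz": 0, "spin": 0, "grip": 0}
    - {"dx": 1.2, "dy": -0.1, "dz": 0, "spin": 0, "grip": 0}
    - {"dx": 1.6, "dy": -0.1, "dz": 0, "spin": 0, "grip": 0}
    - {"dx": 2, "dy": -0.15, "dz": 0, "spin": 0, "grip": 0}
    - {"dx": 2.2, "dy": -0.15, "dz": 0, "spin": 0, "grip": 0}
    - {"dx": 2.4, "dy": -0.2, "dz": 0, "spin": 0, "grip": 0}
    - {"dx": 2.4, "dy": -0.2, "dz": 0, "spin": 0, "grip": 0}
    - {"dx": 2.4, "dy": -0.2, "dz": 0, "spin": 0, "grip": 0}
    - {"dx": 2.4, "dy": -0.2, "dz": 0, "spin": 0, "grip": 0}

```text
time_s: 17.83
tcp_pos: [0.473, 0.162, 0.1941]
eef_rot: [180.0, 0.0, -3.9]
contact_force: [-2.2, 0.5, -6.5]
gripper_width: 0.0099
```

servo_tool:
  targets:
    - {"dx": 0.2, "dy": 0, "dz": 0, "spin": 0, "grip": 0}
    - {"dx": 0.4, "dy": 0, "dz": 0, "spin": 0, "grip": 0}
    - {"dx": 0.6, "dy": -0.05, "dz": 0, "spin": 0, "grip": 0}
    - {"dx": 0.8, "dy": -0.05, "dz": 0, "spin": 0, "grip": 0}
    - {"dx": 1.0, "dy": -0.1, "dz": 0, "spin": 0, "grip": 0}
    - {"dx": 1.2, "dy": -0.1, "dz": 0, "spin": 0, "grip": 0}
    - {"dx": 1.4, "dy": -0.1, "dz": 0, "spin": 0, "grip": 0}
    - {"dx": 1.5, "dy": -0.1, "dz": 0, "spin": 0, "grip": 0}
    - {"dx": 1.5, "dy": -0.1, "dz": 0, "spin": 0, "grip": 0}
    - {"dx": 1.5, "dy": -0.1, "dz": 0, "spin": 0, "grip": 0}

```text
time_s: 18.67
tcp_pos: [0.4886, 0.1612, 0.1944]
eef_rot: [180.0, -0.0, -3.9]
contact_force: [-1.5, 1.1, -9.2]
gripper_width: 0.0095
```

```bash
python3 - <<'E'
from h import *
s=r.get_state(); im=r.capture("wrist")
print(s["time_s"],s["tcp_pos"],s["eef_rot"],s["contact_force"],s["moment"])
sc=r.capture("scene")
a=cv2.resize(im[60:300,200:440],None,fx=1.6,fy=1.6); b=cv2.resize(sc[130:230,280:380],(384,384),interpolation=3)
cv2.imwrite("pics/p6.png",np.hstack([a,b]))
E
```

```text
18.6667 [0.48856799 0.16120121 0.19437258] [ 1.79994504e+02 -3.45234465e-03 -3.89262539e+00] [-1.52482048  1.09468034 -9.1667923 ] [ 0.01356493  0.63759609 -0.02244001]
```

View pics/p6.png

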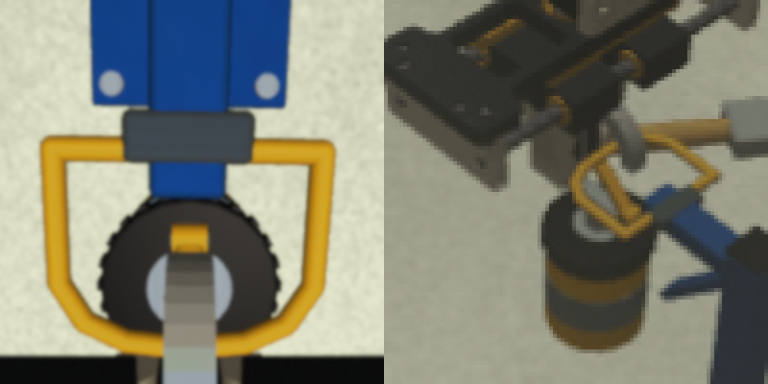

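The nose (188,240) is now past the bar and inside the ring, with the bar crossing under the bow. Now lowering.

servo_tool:
  targets:
    - {"dx": 0, "dy": 0, "dz": -0.3, "spin": 0, "grip": 0}
    - {"dx": 0, "dy": 0, "dz": -0.6, "spin": 0, "grip": 0}
    - {"dx": 0, "dy": 0, "dz": -0.9, "spin": 0, "grip": 0}
    - {"dx": 0, "dy": 0, "dz": -1.2, "spin": 0, "grip": 0}
    - {"dx": 0, "dy": 0, "dz": -1.5, "spin": 0, "grip": 0}
    - {"dx": 0, "dy": 0, "dz": -1.8, "spin": 0, "grip": 0}
    - {"dx": 0, "dy": 0, "dz": -2.1, "spin": 0, "grip": 0}
    - {"dx": 0, "dy": 0, "dz": -2.3, "spin": 0, "grip": 0}
    - {"dx": 0, "dy": 0, "dz": -2.3, "spin": 0, "grip": 0}
    - {"dx": 0, "dy": 0, "dz": -2.3, "spin": 0, "grip": 0}

```text
time_s: 19.6
tcp_pos: [0.4884, 0.1612, 0.1715]
eef_rot: [180.0, 0.0, -3.9]
contact_force: [-0.6, -0.1, -4.6]
gripper_width: 0.0096
```

servo_tool:
  targets:
    - {"dx": 0, "dy": 0, "dz": -0.1, "spin": 0, "grip": 0}
    - {"dx": 0, "dy": 0, "dz": -0.15, "spin": 0, "grip": 0}
    - {"dx": 0, "dy": 0, "dz": -0.2, "spin": 0, "grip": 0}
    - {"dx": 0, "dy": 0, "dz": -0.25, "spin": 0, "grip": 0}
    - {"dx": 0, "dy": 0, "dz": -0.25, "spin": 0, "grip": 0}
    - {"dx": 0, "dy": 0, "dz": -0.25, "spin": 0, "grip": 0}
    - {"dx": 0, "dy": 0, "dz": -0.25, "spin": 0, "grip": 0}
    - {"dx": 0, "dy": 0, "dz": -0.25, "spin": 0, "grip": 0}
    - {"dx": 0, "dy": 0, "dz": -0.25, "spin": 0, "grip": 0}
    - {"dx": 0, "dy": 0, "dz": -0.25, "spin": 0, "grip": 0}

```text
time_s: 20.43
tcp_pos: [0.4884, 0.1612, 0.1691]
eef_rot: [-180.0, -0.0, -3.9]
contact_force: [-0.9, 0.3, -5.0]
gripper_width: 0.0097
```

```bash
python3 - <<'E'
from h import *
F=[];
for i in range(3): s=r.get_state();F.append(s["contact_force"]); im=r.capture("wrist")
print(s["time_s"],s["tcp_pos"],s["eef_rot"],np.round(F,1),s["moment"])
sc=r.capture("scene")
a=cv2.resize(im[60:300,200:440],None,fx=1.6,fy=1.6); b=cv2.resize(sc[130:230,280:380],(384,384),interpolation=3)
cv2.imwrite("pics/p7.png",np.hstack([a,b]))
E
```

```text
20.5333 [0.48839632 0.16122531 0.16907499] [-1.79998690e+02 -2.96879381e-04 -3.88564500e+00] [[-0.9  0.3 -5. ]
 [-0.9  0.5 -4. ]
 [-0.2 -0.4 -5.8]] [-0.04925318  0.11996162  0.00737348]
```

View pics/p7.png

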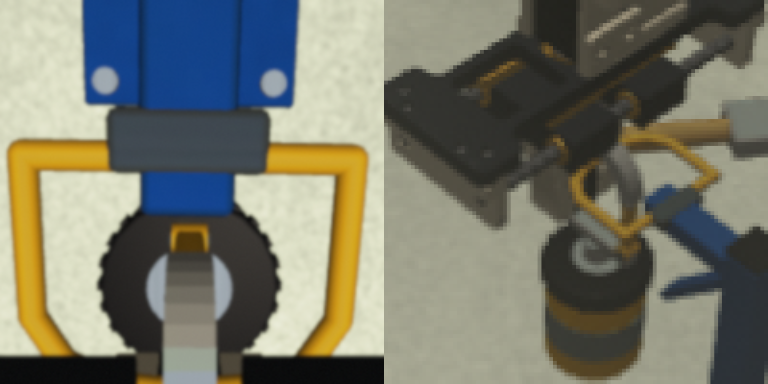

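The bar is in the bow and the gate is back under the nose (190,240). The gripper still carries the weight, so I'll lower until the ring takes it.

servo_tool:
  targets:
    - {"dx": 0, "dy": 0, "dz": -0.05, "spin": 0, "grip": 0}
    - {"dx": 0, "dy": 0, "dz": -0.1, "spin": 0, "grip": 0}
    - {"dx": 0, "dy": 0, "dz": -0.1, "spin": 0, "grip": 0}
    - {"dx": 0, "dy": 0, "dz": -0.15, "spin": 0, "grip": 0}
    - {"dx": 0, "dy": 0, "dz": -0.15, "spin": 0, "grip": 0}
    - {"dx": 0, "dy": 0, "dz": -0.15, "spin": 0, "grip": 0}
    - {"dx": 0, "dy": 0, "dz": -0.15, "spin": 0, "grip": 0}
    - {"dx": 0, "dy": 0, "dz": -0.15, "spin": 0, "grip": 0}
    - {"dx": 0, "dy": 0, "dz": -0.15, "spin": 0, "grip": 0}
    - {"dx": 0, "dy": 0, "dz": -0.15, "spin": 0, "grip": 0}

```text
time_s: 21.47
tcp_pos: [0.4887, 0.1613, 0.1683]
eef_rot: [-180.0, -0.1, -3.9]
contact_force: [-4.6, -0.6, 6.0]
gripper_width: 0.0094
```

servo_tool:
  targets:
    - {"dx": -0.05, "dy": 0, "dz": 0.05, "spin": 0, "grip": 0}
    - {"dx": -0.05, "dy": 0, "dz": 0.05, "spin": 0, "grip": 0}
    - {"dx": -0.05, "dy": 0, "dz": 0.05, "spin": 0, "grip": 0}
    - {"dx": -0.05, "dy": 0, "dz": 0.05, "spin": 0, "grip": 0}
    - {"dx": -0.05, "dy": 0, "dz": 0.05, "spin": 0, "grip": 15}
    - {"dx": -0.05, "dy": 0, "dz": 0.05, "spin": 0, "grip": 20}
    - {"dx": -0.05, "dy": 0, "dz": 0.05, "spin": 0, "grip": 30}
    - {"dx": -0.05, "dy": 0, "dz": 0.05, "spin": 0, "grip": 40}
    - {"dx": -0.05, "dy": 0, "dz": 0.05, "spin": 0, "grip": 50}
    - {"dx": -0.05, "dy": 0, "dz": 0.05, "spin": 0, "grip": 50}
  squeeze: 15

```text
time_s: 22.3
tcp_pos: [0.4878, 0.1613, 0.168]
eef_rot: [-180.0, 0.0, -3.9]
contact_force: [-0.4, -0.5, -0.1]
gripper_width: 0.0385
```

servo_tool:
  targets:
    - {"dx": -0.5, "dy": 0.03, "dz": 0, "spin": 0, "grip": 50}
    - {"dx": -1, "dy": 0.06, "dz": 0, "spin": 0, "grip": 50}
    - {"dx": -2, "dy": 0.1, "dz": 0, "spin": 0, "grip": 50}
    - {"dx": -3, "dy": 0.2, "dz": 0, "spin": 0, "grip": 50}
    - {"dx": -4, "dy": 0.3, "dz": 0, "spin": 0, "grip": 50}
    - {"dx": -5, "dy": 0.3, "dz": 0, "spin": 0, "grip": 50}
    - {"dx": -6, "dy": 0.4, "dz": 0, "spin": 0, "grip": 50}
    - {"dx": -7, "dy": 0.5, "dz": 1, "spin": 0, "grip": 50}
    - {"dx": -7, "dy": 0.5, "dz": 3, "spin": 0, "grip": 50}
    - {"dx": -7, "dy": 0.5, "dz": 6, "spin": 0, "grip": 50}

```text
time_s: 23.13
tcp_pos: [0.4154, 0.1654, 0.227]
eef_rot: [179.9, 0.2, -3.8]
contact_force: [0.4, 1.0, 0.0]
gripper_width: 0.0441
```

servo_tool:
  targets:
    - {"dx": 0, "dy": 1, "dz": 3, "spin": 0, "grip": 50}
    - {"dx": 0, "dy": 4, "dz": 5, "spin": 0, "grip": 50}
    - {"dx": 0, "dy": 8, "dz": 6, "spin": 0, "grip": 50}
    - {"dx": 0, "dy": 12, "dz": 6, "spin": 0, "grip": 50}
    - {"dx": 0, "dy": 16, "dz": 6, "spin": 0, "grip": 50}
    - {"dx": 0, "dy": 20, "dz": 6, "spin": 0, "grip": 50}
    - {"dx": 0, "dy": 20, "dz": 6, "spin": 0, "grip": 50}
    - {"dx": 0, "dy": 20, "dz": 6, "spin": 0, "grip": 50}
    - {"dx": 0, "dy": 20, "dz": 6, "spin": 0, "grip": 50}
    - {"dx": 0, "dy": 20, "dz": 6, "spin": 0, "grip": 50}

```text
time_s: 23.97
tcp_pos: [0.4174, 0.3655, 0.2883]
eef_rot: [-180.0, -0.0, -3.9]
contact_force: [1.0, -0.1, -0.5]
gripper_width: 0.044
```

```bash
python3 - <<'E'
from h import *
s=r.get_state(); print(s["time_s"],s["tcp_pos"],s["contact_force"])
sc=r.capture("scene"); tp=r.capture("top")
a=cv2.resize(sc[140:400,110:410],(450,390),interpolation=3); b=cv2.resize(sc[150:250,290:380],(351,390),interpolation=3)[:,:349]
cv2.imwrite("pics/p8.png",np.hstack([a,b])); cv2.imwrite("pics/t8.png",tp)
E
```

```text
23.9667 [0.41744166 0.36551529 0.2882648 ] [ 1.02345519 -0.14739553 -0.54149728]
```

View pics/p8.png

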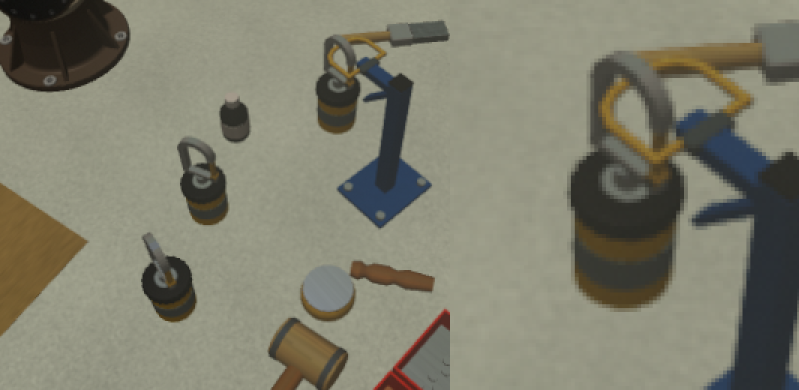

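Can C hangs on the ring with the bar in its bow. The other two cans stand upright and the rest of the bench looks undisturbed. I'll let it settle, compare two frames, then hand in.

servo_tool:
  targets:
    - {"dx": 0, "dy": 0, "dz": 0, "spin": 0, "grip": 50}
    - {"dx": 0, "dy": 0, "dz": 0, "spin": 0, "grip": 50}
    - {"dx": 0, "dy": 0, "dz": 0, "spin": 0, "grip": 50}
    - {"dx": 0, "dy": 0, "dz": 0, "spin": 0, "grip": 50}
    - {"dx": 0, "dy": 0, "dz": 0, "spin": 0, "grip": 50}
    - {"dx": 0, "dy": 0, "dz": 0, "spin": 0, "grip": 50}
    - {"dx": 0, "dy": 0, "dz": 0, "spin": 0, "grip": 50}
    - {"dx": 0, "dy": 0, "dz": 0, "spin": 0, "grip": 50}
    - {"dx": 0, "dy": 0, "dz": 0, "spin": 0, "grip": 50}
    - {"dx": 0, "dy": 0, "dz": 0, "spin": 0, "grip": 50}

```text
time_s: 24.9
tcp_pos: [0.4179, 0.3662, 0.288]
eef_rot: [180.0, 0.0, -3.9]
contact_force: [-0.2, 0.4, 0.8]
gripper_width: 0.0437
```

```bash
python3 - <<'E'
from fit import *
a=cv2.imread("pics/t8.png").astype(int); b=r.capture("top").astype(int); sc=r.capture("scene")
print("diff",np.abs(a-b)[200:300,230:300].mean(), np.abs(a-b).mean())
for n in("can_1","gate_1"):
    for d in r.cut_out(n,"scene")[:4]: print(n,round(d["p"],2),d["extent"])
o=cv2.imread("pics/scene0.png"); cv2.imwrite("pics/p9.png",sc)
d=np.abs(o.astype(int)-sc).max(2)>40; print(np.argwhere(d)[:,1].min() if d.any() else 0, d.sum(), d[340:,240:].sum())
print(r.close_job())
E
```

```text
diff 1.9701428571428572 2.039312065972222
can_1 0.89 [228.5, 234.0, 263.4, 290.4]
can_1 0.86 [319.4, 163.0, 348.9, 228.9]
gate_1 0.62 [254.0, 249.8, 253.8, 262.5]
gate_1 0.45 [343.1, 183.1, 348.0, 198.2]
gate_1 0.39 [220.3, 319.4, 227.4, 332.2]
72 7383 7
the job is handed in; nothing more can be done
None
```

The full can is hanging on the blue post's D-ring by its hook. The job was handed in at about 25 s.

- **Finding the full can:** I lifted each can in turn. Two pulled about 1.5 N each and went back down where they stood. The third, farthest from the post, pulled about 5.6 N, or roughly 0.56 kg.
- **Clipping it on:** I pushed the gate against the ring's front bar, meeting about 2 N, and then lowered the can until the ring carried the weight. I released it and backed the arm well clear.

**Last checks**
- **Hanging can:** It was at rest; two top pictures about 1 s apart differed only by noise. The bar lay in the bow.
- **Gate:** It looked shut, in the wrist view after lowering and in the scene view. In the scene view the ring hides part of it, and I had no direct reading of its angle.
- **Other cans:** Both stood upright in the last scene picture I viewed. The final network check reported only one of them; it missed the other can's body but still found its gate where it had been.
- **Rest of the bench:** The mallet corner, the one area I compared, had not changed from the first picture. The other things looked undisturbed.
- **Forces:** The readings I took stayed below about 10 N.

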